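# Roll the hand rest up to the nail lamp

## Task

Bring the manicure hand rest up to the nail lamp: with fingertips on top of the white roll, roll it over the yellow tiles towards the lamp until it lies still lengthwise along the mint band, its centre line over the band and its ends about equally far from the band's ends, and leave it there. It must roll, not slide: press and push on its top (in several strokes if you like), do not shove it low down from behind and do not lift it. Leave the polish and oil bottles and the things in the tray undisturbed.

Things in the scene. Friction and masses are not known exactly. Their poses are not given: they have to be found in the camera images.
- rest: Hand rest: rigid white cylinder, 80 mm diameter, 130 mm long, about 0.35 kg, black rubber rings, a pink stripe on top at the start. Origin at its centre (40 mm above the tiles). y axis = cylinder axis; z is up and x points to the lamp at the start, and both turn as it rolls. Rolls without slipping, stops soon when let go. A pressing fingertip grips by friction; the top moves twice as far as the centre.
- band: The mint band on the tiles, a flat marking, 20 mm wide and 240 mm long, nothing to bump over. Origin at its middle, on the tiles. x axis level, across the band, pointing at the lamp (the way to roll; the roll starts 60 to 125 mm short of it); y axis along the band; z up. Fixed. The mouth of the nail lamp, a fixed white box 100 mm high, is 110 mm beyond the middle of the band.
- oil: Small amber oil bottle, loose, 28 mm in diameter, 79 mm tall, standing on the tiles beside the rolling lane, its centre 110 to 120 mm to the left of the lane's middle. Origin at the centre of its underside. Leave alone.
- turntable: Round clear turntable, disc 230 mm in diameter, top 22 mm above the tiles, to the left. Origin on its axis on the tiles. Carries the three polish bottles.
- polish0: Red polish bottle on the turntable, 32 mm in diameter, 78 mm tall, origin at the centre of its underside. Leave alone.
- polish1: Purple polish bottle on the turntable, same size and origin. Leave alone.
- polish2: Coral polish bottle on the turntable, same size and origin. Leave alone.
- tray: White tray to the right, 260 x 180 x 22 mm, fixed, origin at the centre of its underside. Holds the pusher, separator and buffer.
- pusher: Stainless nail pusher in the tray, 135 mm long, origin under its middle. Leave alone.
- separator: Mint toe separator in the tray, 90 mm long, 18 mm high, origin under its middle. Leave alone.
- buffer: Black buffer block in the tray, 90 x 26 x 26 mm, origin at the centre of its underside. Leave alone.
Things that resemble listed ones, but are neither listed nor needed, are in the scene too. Of the things like the rest, leave any that is purple; of the rest the larger one is meant.

How it is judged:
On the way:
1. fingertips press on the top of the hand rest (contact force between the fingers and rest above 0.5 N and height (world z) of the grasp point above 0.07 m), for 0.1 s.
At the end, for the whole second after the job is handed in: The hand rest lies still on the tiles, its centre over the mint band (within 10 mm of the band's middle line and 25 mm along it), its axis within 0.15 rad of the band's, and it got there by rolling: its own z axis, upright at the start, has turned over by at least 1.0 rad (x of rest in the frame of band between -0.01 and 0.01 m and y of rest in the frame of band between -0.025 and 0.025 m and angle between the y axis of rest and the y axis of band, either way round below 0.15 rad and angle between rest's own z axis and vertical above 1 rad and height (world z) of rest between 0.036 and 0.045 m and linear speed of rest below 0.01 m/s and angular speed of rest below 0.2 rad/s); the robot touches nothing.
It fails at once if the hand rest is lifted off the tiles (centre above 52 mm) (height (world z) of rest above 0.052 m).
It fails at once if the hand rest is shoved low from the side: fingers touch it while their grasp point is less than 70 mm above the tiles (fingertips about 30 mm below its top) (contact force between the fingers and rest above 0.5 N and height (world z) of the grasp point below 0.07 m).
It fails at once if a bottle or a thing in the tray is moved by more than 15 mm (oil bottle) or 20 mm (the others) (distance of any of polish0, polish1, polish2, pusher, separator, buffer from where it was at the start of the episode above 0.02 m or distance of oil from where it was at the start of the episode above 0.015 m).
It also fails if it takes over 48 s, if anything falls off the work surface, if the arm or the gripper's body presses on something with over 40 N, if the wrist force passes 120 N, or if a joint passes its speed limit or range.

## Robot

A 7-joint arm with a two-finger parallel gripper is mounted at the origin on the work surface. World frame = base frame: x ahead of the robot, y to its left, z up, the work surface at z = 0. Lengths are in m, angles in rad, forces in N, time in s.
With the tool pointing down it reaches from about 0.425 to 0.925 m from the base axis. Payload 6.8 kg.
Tool frame: the origin (TCP) lies at the very end of the fingers, on their centre line; the grasp point (between the pads) lies tcp_to_grasp behind it (tcp_to_grasp is the distance from the TCP to the grasp point, in m); x points along the fingers, y is the direction in which the jaws open and shut, and the axes are right-handed (so a half turn about x gives the same grasp; the last joint's range is limited). The gripper opens to 85 mm and grips with 20 to 120 N. Pads are 22 mm wide; open, the fingers measure 114 mm over their backs; the gripper's body (76 mm by 85 mm) begins 54 mm behind the grasp point. The pads swing forward as they close: fully open they stand 13 mm farther back than shut.
Start: joints at [-1.344, 0.477, 0.022, 1.555, -0.011, 1.109, -0.083], TCP at [0.222, 0.638, 0.231] pointing down, gripper open.
Joint ranges: [-2.96, 2.96], [-0.34, 2.1], [-1.41, 1.46], [0.24, 2.44], [-1.37, 4.51], [0.17, 1.92], [-2.96, 2.96]. Speed limits (rad/s): [2.39, 2.39, 3.14, 3.14, 3.14, 3.14, 3.14].

## Interface

Orientations are given as a rotation vector (axis times angle).
In Python, from plant import * gives the robot as it stands. The module is installed in compiled form; this text tells all that it offers.
- The arm moves only by the shell command python3 -m crank 'ROWS' [OPENING] [FORCE]. ROWS is JSON, a list that holds one entry, the list of rows, each a list of 4 numbers: the shift along the world's x, y, z in mm, then the turn about the world's z in rad. A call has 1 to 20 rows; each row is the pose to reach, as a shift and turn from the pose measured when the call began; what a row does not reach only later rows make up. A row lasts 1/10 s, in which the tool goes at most 50 mm and 8.59 degrees, less where a joint would pass 70% of its speed; a pose out of reach is approached as far as the arm can. A call with a gripper value outside its range is refused whole. OPENING is the opening, from -1 (shut) to 1 (fully open), set as the call begins (- or left out, the last holds). The fingers move at their own pace and stop on an object; FORCE is the grip in N (left out, the last holds). Time passes only in rows, so rows that repeat a pose let the fingers close. It gives the time, the measured TCP pose, the force and the opening at its end, in the units of the state.
- sense(): the state, without advancing time (a new reading comes with each control period).
- camera(name): name is "side" or "top"; returns a dict with "img" (384x512x3 uint8, red, green, blue), "vfov" (degrees; the focal length in pixels is half the picture's height over the tangent of half this angle, whatever the lens; pixels are square), "cx", "cy" (the principal point, pixels), "cam_to_world" (4x4, takes a point from camera to world coordinates). Camera axes: x right, y down, z forward; pixel columns grow to the right and rows downward; lengths in m; the calibration is good to about 2 mm. A picture is of the moment at which its call begins. There is no depth.
- finish_job(): hands the job in, once; it reports no verdict.
The state is a dict: "time_s": time; "q": joint angles; "joint_velocities": joint speeds; "joint_efforts": joint torques, N m; "eef_pos": TCP position; "orientation": TCP orientation; "wrist_force": force on the tool from outside, world axes, zero at the start; "torque": the same for the moment, N m; "opening": finger opening in m.
Only numpy, scipy, OpenCV 4.12 (cv2) and the standard library are available. Lean on these libraries where they do the work, as an engineer would, in place of code of your own. Each camera call takes 0.05 s, during which the arm holds its last target. There are 200 camera calls.

## Working session

There is one attempt and no reset: what is moved stays moved. The work goes in short steps, Python scripts to look and compute and a shell command to move; the robot and the scene stay as the last step left them, time stands still between calls to the robot, and variables do not carry over. Pictures are saved under pics/ and viewed, about 8 in all and at most 12, crops included, and the job is handed in when it is done.

```bash
mkdir -p pics
python3 - <<'E'
from plant import *
import cv2,numpy as np
for n in("top","side"):
    c=camera(n);cv2.imwrite(f"pics/{n}0.png",c["img"][:,:,::-1]);print(n,c["vfov"],c["cx"],c["cy"],np.round(c["cam_to_world"],3).tolist())
s=sense();print(s);print(tcp_to_grasp)
E
```

```text
top 46.04264342277457 250.64917278250172 194.91593523698563 [[0.016, -0.985, 0.174, 0.237], [-1.0, -0.013, 0.017, -0.022], [-0.015, -0.174, -0.985, 1.552], [0.0, 0.0, 0.0, 1.0]]
side 47.06657189450701 257.40715030865243 193.26487331970722 [[-0.87, -0.31, 0.384, -0.039], [-0.493, 0.543, -0.68, 0.998], [0.002, -0.781, -0.625, 0.974], [0.0, 0.0, 0.0, 1.0]]
{'time_s': 0.1, 'q': array([-1.3440759 ,  0.47770543,  0.0223584 ,  1.55637293, -0.01149231,
        1.10932162, -0.08309815]), 'joint_velocities': array([-0.00063449, -0.00095795,  0.00113936, -0.00560222, -0.00024853,
        0.0007887 , -0.00059755]), 'joint_efforts': array([ 4.58795126e-03, -5.97761893e+01,  1.61418289e+00, -2.81953847e+01,
        1.29456495e-02,  4.95319575e-03, -2.92980339e-06]), 'eef_pos': array([0.22164681, 0.63698744, 0.23042272]), 'orientation': array([ 0.26142289,  1.55492536, -0.26406046]), 'wrist_force': array([-0.23462584, -0.16892247, -0.22178247]), 'torque': array([-0.0065072 ,  0.00774294, -0.01226613]), 'opening': 0.08536347400941745}
0.0187
```

View pics/top0.png

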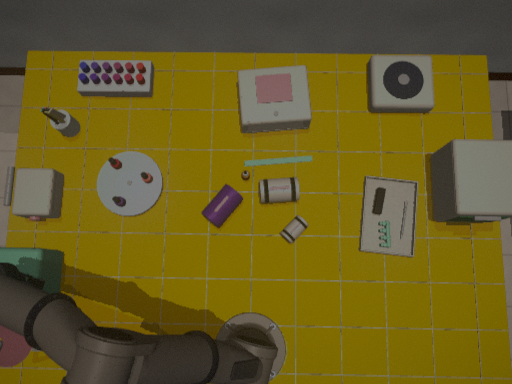

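View pics/side0.png

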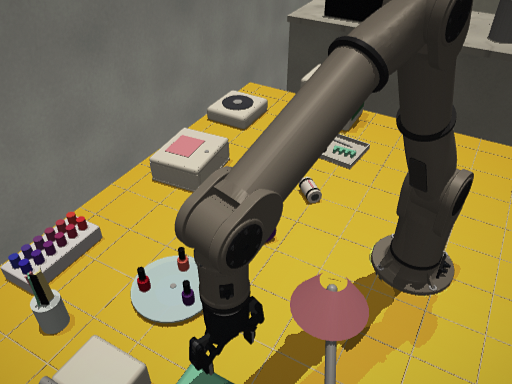

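The top view shows the rest at (279,190), the band at (279,161), the oil at (245,174), the purple roll at (222,206) and the small decoy at (294,229). In the side view the arm hides the rest. I'll measure from the top view.

```bash
cat > h.py <<'E'
from plant import *
import cv2,numpy as np
def ray(c,u,v,z):
    f=192/np.tan(np.radians(c["vfov"]/2));T=c["cam_to_world"]
    d=T[:3,:3]@np.array([(u-c["cx"])/f,(v-c["cy"])/f,1]);o=T[:3,3]
    return (o+d*(z-o[2])/d[2])[:2]
def rect(c,mask,z,near):
    """min-area rectangle, in world mm at height z, of the blob nearest a pixel; centre, sizes, long-axis angle"""
    cs,_=cv2.findContours(mask,cv2.RETR_EXTERNAL,cv2.CHAIN_APPROX_NONE)
    cs=[k for k in cs if cv2.contourArea(k)>60]
    k=min(cs,key=lambda k:-cv2.pointPolygonTest(k,near,True))
    w=np.float32([1000*ray(c,*p[0],z) for p in k])
    (ctr,sz,a)=cv2.minAreaRect(w)
    b=cv2.boxPoints((ctr,sz,a));e=max((b[1]-b[0],b[2]-b[1]),key=np.linalg.norm)
    if e[1]<0:e=-e
    return np.round(ctr,1),np.round(sz,1),np.arctan2(-e[0],e[1])   # yaw of y axis
def masks(c):
    h=cv2.cvtColor(c["img"],cv2.COLOR_RGB2HSV);H,S,V=cv2.split(h)
    band=cv2.inRange(h,(55,50,90),(100,255,255))
    notfloor=255-cv2.inRange(h,(18,150,60),(35,255,255))
    white=cv2.inRange(h,(0,0,70),(180,110,255))
    return band,white,notfloor
E
python3 - <<'E'
from h import *
c=camera("top");b,w,nf=masks(c)
print("band",rect(c,b,0,(279,161)))
k=cv2.morphologyEx(nf,cv2.MORPH_OPEN,np.ones((5,5)))
print("rest",rect(c,k,.04,(279,190)))
print("oil",rect(c,nf,.04,(245,174)));print("purple",rect(c,k,.03,(222,206)));print("small",rect(c,k,.02,(294,229)))
cr=np.hstack([c["img"][140:245,190:330,::-1],cv2.cvtColor(k[140:245,190:330],cv2.COLOR_GRAY2BGR)])
cv2.imwrite("pics/c1.png",cv2.resize(cr,None,fx=2.8,fy=2.8,interpolation=cv2.INTER_NEAREST))
E
```

```text
band (array([634.9, -89.7]), array([ 15.9, 234.2]), np.float32(0.09144521))
rest (array([521.6, -93.5]), array([ 83.1, 132.8]), np.float32(0.013812866))
oil (array([560.9,   2.6]), array([1340.5, 1879.5]), np.float32(0.0065005617))
purple (array([470.3, 101.8]), array([ 84.1, 141.6]), np.float32(0.88985115))
small (array([ 393.1, -146. ]), array([52.4, 92. ]), np.float32(0.79616094))
```

View pics/c1.png

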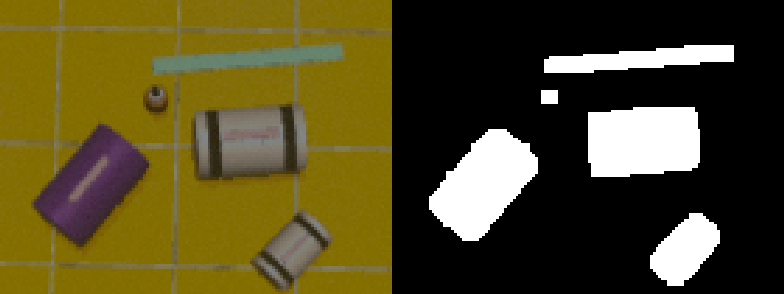

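The crop and mask confirm the outlines: the rest at crop (250,140), yaw about 0.055 rad by its edges, with the band at about 0.09 rad. The rest is about 113 mm short of the band and within 7 mm along it. Next I'll check the tool yaw and the oil's position.

```bash
python3 - <<'E'
from h import *
from scipy.spatial.transform import Rotation as R
print(np.round(R.from_rotvec(sense()["orientation"]).as_matrix(),3))
c=camera("top")
for p,z in(((245,174),.05),((215,198),0)):print(ray(c,*p,z))
# rest edges: yaw from fitted lines on top/bottom edges of the white blob
b,w,nf=masks(c);k=cv2.morphologyEx(nf,cv2.MORPH_OPEN,np.ones((3,3)))
top=[];bot=[]
for u in range(264,295):
    col=np.where(k[172:210,u])[0]; col=col[(col>3)]
    top.append(ray(c,u,172+col.min(),.04));bot.append(ray(c,u,172+col.max(),.04))
for a in(top,bot):
    a=np.array(a);s,i=np.polyfit(a[:,1],a[:,0],1);print("yaw",-s,"x",a[:,0].mean())
E
python3 -m crank '[[[40,-50,0,0],[80,-100,0,0],[120,-150,0,0],[160,-200,0,0],[200,-250,0,0],[230,-290,0,0],[250,-330,-10,0],[260,-370,-20,0],[265,-410,-30,0],[270,-450,-40,0],[270,-490,-50,0],[270,-530,-60,0],[270,-570,-70,0],[270,-610,-80,0],[270,-650,-80,0],[270,-690,-80,0],[270,-730,-80,0],[270,-730,-80,0],[270,-730,-80,0],[270,-730,-80,0]]]' 0.3
```

```text
[[-0.     0.329  0.944]
 [-0.001  0.944 -0.329]
 [-1.    -0.001  0.   ]]
[0.5733762 0.0246293]
[0.49753923 0.12928624]
yaw 0.08687962193898538 x 0.5615416776192284
yaw 0.0972282013515239 x 0.4833697073211503
time_s: 2.2
eef_pos: [0.4918, -0.0915, 0.1506]
orientation: [0.261, 1.555, -0.262]
wrist_force: [-0.1, -0.0, 0.1]
opening: 0.0554
```

```bash
python3 -m crank '[[[5,-1,0,0.14],[14,-3,0,0.28],[14,-3,-20,0.425],[14,-3,-40,0.425],[14,-3,-60,0.425],[14,-3,-66,0.425],[14,-3,-70,0.425],[14,-3,-72,0.425],[14,-3,-72,0.425]]]'
python3 - <<'E'
from h import *
for n in("top","side"):
    i=camera(n)["img"];cv2.imwrite(f"pics/{n}2.png",cv2.resize(i[130:250,180:380] if n=="top" else i[100:300,200:420],None,fx=2.5,fy=2.5)[:,:,::-1])
print(sense()["wrist_force"])
E
```

```text
time_s: 3.1
eef_pos: [0.5062, -0.0943, 0.0791]
orientation: [-0.073, 1.569, 0.072]
wrist_force: [-1.0, -0.1, 0.8]
opening: 0.0557
[ 1.50504152 -0.61786408 -0.62531471]
```

View pics/side2.png

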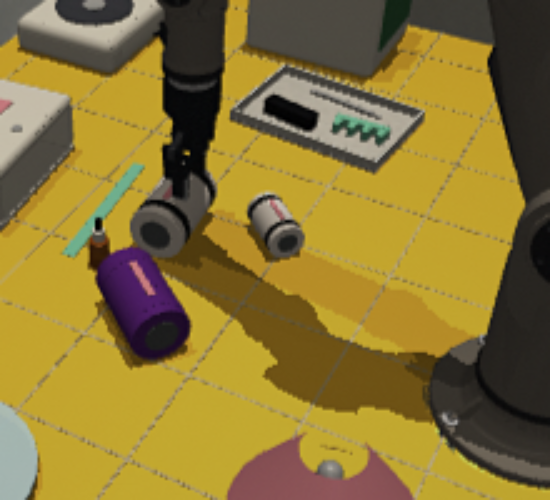

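The side view shows the fingers over the roll's top, clear of the oil bottle. The force is near zero, so I'll go down in small steps.

```bash
python3 -m crank '[[[0,0,-2,0],[0,0,-3,0],[0,0,-4,0],[0,0,-4,0]]]'; python3 -m crank '[[[0,0,-1,0],[0,0,-2,0],[0,0,-3,0],[0,0,-3,0]]]'
```

```text
time_s: 3.6
eef_pos: [0.5062, -0.0945, 0.0752]
orientation: [-0.073, 1.569, 0.072]
wrist_force: [0.5, 0.1, -0.4]
opening: 0.0554
time_s: 4.0
eef_pos: [0.5076, -0.0945, 0.0737]
orientation: [-0.072, 1.566, 0.072]
wrist_force: [-2.1, 1.0, 13.3]
opening: 0.0555
```

```bash
python3 -m crank '[[[4,0,-2,0],[8,1,-2,0],[12,1,-2,0],[16,1,-2,0],[20,2,-2,0],[24,2,-2,0],[28,3,-2,0],[32,3,-2,0],[36,3,-2,0],[40,4,-2,0],[44,4,-2,0],[48,4,-2,0],[48,4,-2,0],[48,4,-2,0]]]'
python3 - <<'E'
from h import *
i=camera("side")["img"];cv2.imwrite("pics/side3.png",cv2.resize(i[130:230,230:350],None,fx=5,fy=5)[:,:,::-1])
print(sense()["wrist_force"])
E
```

```text
time_s: 5.4
eef_pos: [0.5608, -0.0897, 0.0756]
orientation: [-0.072, 1.556, 0.072]
wrist_force: [0.0, 3.5, 23.9]
opening: 0.0553
[ 0.45003018  2.56531307 23.80995715]
```

View pics/side3.png

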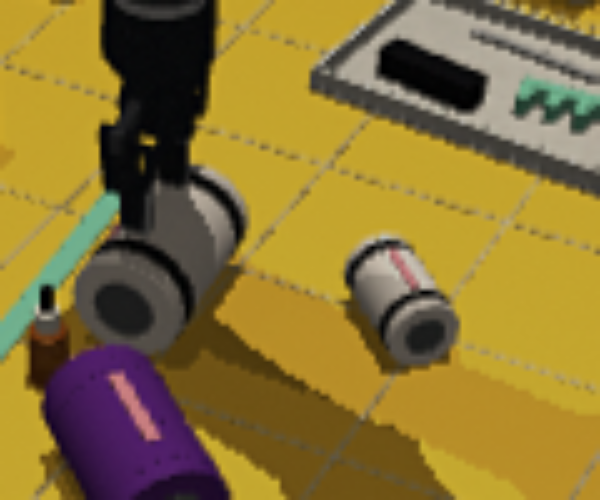

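The roll moved forward and the finger is now just ahead of its top. I'll lift, go back and make another stroke.

```bash
python3 -m crank '[[[1,0,5,0],[1,0,15,0],[-10,-1,20,0],[-27,-4,20,0],[-27,-4,10,0],[-27,-4,3,0],[-27,-4,1,0],[-27,-4,0,0],[-27,-4,0,0]]]'
```

```text
time_s: 6.35
eef_pos: [0.534, -0.0937, 0.0753]
orientation: [-0.073, 1.556, 0.072]
wrist_force: [0.7, -1.2, 0.6]
opening: 0.0554
```

```bash
python3 -m crank '[[[0,0,-1,0],[0,0,-2,0],[0,0,-3,0],[0,0,-3,0]]]'
```

```text
time_s: 6.75
eef_pos: [0.5356, -0.0936, 0.0738]
orientation: [-0.072, 1.553, 0.073]
wrist_force: [-1.9, 0.8, 10.9]
opening: 0.0552
```

```bash
python3 -m crank '[[[4,0,-2,0],[8,1,-2,0],[12,1,-2,0],[16,1,-2,0],[20,2,-2,0],[24,2,-2,0],[28,3,-2,0],[32,3,-2,0],[36,3,-2,0],[40,4,-2,0],[44,4,-2,0],[48,4,-2,0],[48,4,-2,0],[48,4,-2,0]]]'; python3 -m crank '[[[1,0,5,0],[1,0,15,0],[-10,-1,20,0],[-27,-4,40,0],[-70,-4,60,0],[-110,-4,80,0],[-110,-4,80,0],[-110,-4,80,0]]]'
python3 - <<'E'
from h import *
i=camera("top");cv2.imwrite("pics/top4.png",cv2.resize(i["img"][130:230,220:340],None,fx=5,fy=5)[:,:,::-1])
E
```

```text
time_s: 8.15
eef_pos: [0.5884, -0.0889, 0.0757]
orientation: [-0.072, 1.544, 0.073]
wrist_force: [1.0, 2.6, 20.6]
opening: 0.0555
time_s: 8.95
eef_pos: [0.4773, -0.093, 0.1563]
orientation: [-0.072, 1.543, 0.073]
wrist_force: [0.6, 1.0, 0.5]
opening: 0.0555
```

View pics/top4.png

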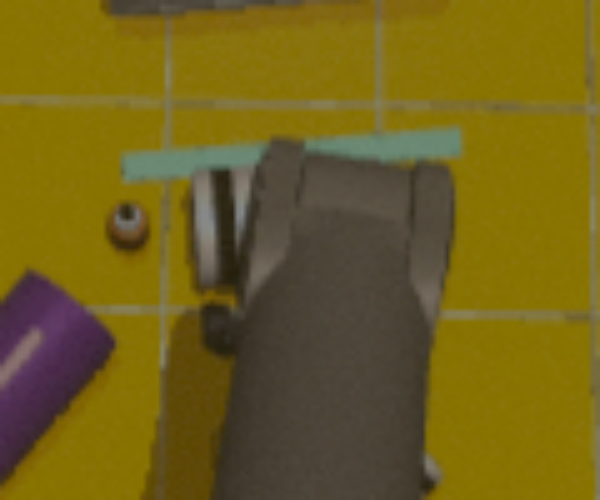

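The arm covers most of the rest, but its left end shows: edge at crop x 192, column 205 from y≈169 to 288. I'll use that for the position.

Run:
```python
from h import *
c=camera("top")
nf=masks(c)[2]
for u in(260,261,262,263):
    r=np.where(nf[155:200,u])[0]+155;print(u,r)
m=ray(c,261,130.0+130*0+(169+288)/10-0.0+0,.04);print("axis point",m)
yaw=.09;L=ray(c,258.4,176,.04);print("left end",L,"centre",L+65e-3*np.array([np.sin(yaw),-np.cos(yaw)]))
```

```text
260 [159 160 161 162 163 164 165 166 167 168 169 170 171 172 173 174 175 176
 177 178 179 180 181 182 183 184 185 186 187 191 192 193 194 196]
261 [159 160 161 162 163 164 165 166 167 168 169 170 171 172 173 174 175 176
 177 178 179 180 181 182 183 184 185 186 187 191 192 193 194 195 196 197
 198]
262 [159 160 161 162 163 164 165 166 167 168 169 170 171 172 173 174 175 176
 177 178 179 180 181 182 183 184 185 186 187 191 192 193 194 195 196 197
 198 199]
263 [159 160 161 162 163 164 165 166 167 168 169 170 171 172 173 174 175 176
 177 178 179 180 181 182 183 184 185 186 191 192 193 194 195 196 197 198
 199]
axis point [ 0.57036646 -0.02994919]
left end [ 0.5692009  -0.02106519] centre [ 0.575043   -0.08580211]
```

```bash
python3 -m crank '[[[40,1,-10,0],[70,2,-20,0],[84,2,-50,0],[84,2,-70,0],[84,2,-78,0],[84,2,-80,0],[84,2,-82,0],[84,2,-83,0],[84,2,-84,0],[84,2,-84,0]]]'
```

```text
time_s: 10.05
eef_pos: [0.5648, -0.0904, 0.0741]
orientation: [-0.073, 1.539, 0.074]
wrist_force: [-1.5, 2.8, 11.0]
opening: 0.0554
```

```bash
python3 -m crank '[[[4,0,-2,0],[8,1,-2,0],[12,1,-2,0],[16,1,-2,0],[20,2,-2,0],[24,2,-2,0],[28,3,-2,0],[32,3,-2,0],[36,3,-2,0],[40,4,-2,0],[44,4,-2,0],[49,4,-2,0],[49,4,-2,0],[49,4,-2,0]]]'; python3 -m crank '[[[1,0,5,0],[1,0,15,0],[-10,-1,20,0],[-27,-2,20,0],[-27,-2,10,0],[-27,-2,3,0],[-27,-2,1,0],[-27,-2,0,0],[-27,-2,-2,0],[-27,-2,-3,0],[-27,-2,-3,0]]]'
```

```text
time_s: 11.45
eef_pos: [0.6176, -0.0856, 0.0759]
orientation: [-0.073, 1.53, 0.075]
wrist_force: [-0.1, 2.4, 14.0]
opening: 0.0555
time_s: 12.55
eef_pos: [0.5924, -0.0875, 0.0743]
orientation: [-0.073, 1.527, 0.075]
wrist_force: [-2.2, 0.7, 7.0]
opening: 0.0556
```

```bash
python3 -m crank '[[[4,0,-3,0],[8,1,-3,0],[12,1,-3,0],[16,1,-3,0],[20,2,-3,0],[24,2,-3,0],[28,3,-3,0],[32,3,-3,0],[36,3,-3,0],[40,4,-3,0],[44,4,-3,0],[44,4,-3,0],[44,4,-3,0]]]'; python3 -m crank '[[[1,0,5,0],[1,0,15,0],[-10,-1,20,0],[-40,-4,40,0],[-80,-4,60,0],[-120,-4,80,0],[-150,-4,90,0],[-180,-4,100,0],[-180,-4,100,0],[-180,-4,100,0]]]'
python3 - <<'E'
from h import *
for n in("top","side"):
    i=camera(n)["img"];i=i[120:220,220:340] if n=="top" else i[100:250,190:370]
    cv2.imwrite(f"pics/{n}5.png",cv2.resize(i,(600,500))[:,:,::-1])
E
```

```text
time_s: 13.85
eef_pos: [0.6419, -0.083, 0.0759]
orientation: [-0.073, 1.516, 0.075]
wrist_force: [1.1, 1.5, 20.6]
opening: 0.0552
time_s: 14.85
eef_pos: [0.4611, -0.0871, 0.1761]
orientation: [-0.072, 1.516, 0.075]
wrist_force: [0.3, 0.5, -0.1]
opening: 0.0552
```

View pics/top5.png

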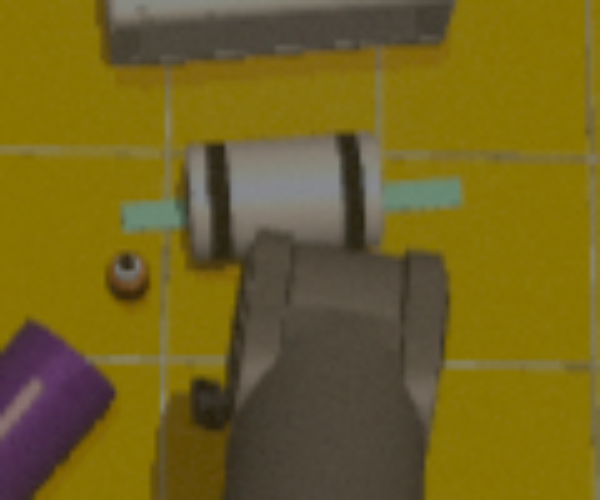

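The rest now lies nearly over the band: ends at crop x 187 and 383, lamp-side edge from (190,145) to (380,132), rear edge y≈265 at x=203. I'll convert this to millimetres.

Run:
```python
from h import *
c=camera("top");nf=masks(c)[2]
B=np.array([634.9,-89.7]);a=.0915;ex=np.array([np.cos(a),np.sin(a)]);ey=np.array([-ex[1],ex[0]])
f=lambda u,v:1000*ray(c,u,v,.04)
top=[];mid=[]
for u in range(261,294):
    r=np.where(nf[138:170,u])[0]+138;top.append(f(u,r.min()-.5))
top=np.array(top);s,i=np.polyfit(top[:,1],top[:,0],1);print("yaw",-s,"front edge bandx",np.median((top-B)@ex))
r=[np.where(nf[140:178,u])[0] for u in(259,260,261,262,263)]
for u,k in zip((259,260,261,262,263),r):
    k=k+140;m=f(u,(k.min()+k.max())/2);print(u,k.min(),k.max(),len(k),np.round([(m-B)@ex,(m-B)@ey],1))
C=(f(257.4,161)+f(296.6,158))/2;print("centre band",(C-B)@ex,(C-B)@ey)
# initial front edge equivalent offset ~ +40..41
```

```text
yaw 0.08951237464476311 front edge bandx 38.00336954839398
259 149 171 23 [-3.1 67.9]
260 149 171 23 [-3.4 64.4]
261 149 171 23 [-3.7 61. ]
262 149 171 23 [-3.9 57.6]
263 149 171 23 [-4.2 54.1]
centre band -6.237472854379125 5.972574844581549
```

Estimates put the centre 2–6 mm short of the band's line, +6 mm along it, yaw matching. That is within tolerance, but a small nudge of about 4 mm (8 mm at the top) will centre it.

```bash
python3 -m crank '[[[45,1,0,0],[90,2,-20,0],[130,3,-40,0],[160,4,-60,0],[164,4,-85,0],[164,4,-95,0],[164,4,-99,0],[164,4,-101,0],[164,4,-102,0],[164,4,-103,0],[166,4,-104,0],[168,4,-104,0],[170,5,-104,0],[170,5,-104,0],[170,5,-104,0]]]'
```

```text
time_s: 16.5
eef_pos: [0.6356, -0.0817, 0.0757]
orientation: [-0.073, 1.509, 0.075]
wrist_force: [-0.5, 2.5, 16.3]
opening: 0.0556
```

```bash
python3 -m crank '[[[0,0,5,0],[0,0,15,0],[-10,-1,25,0],[-50,-4,50,0],[-100,-4,80,0],[-150,-4,100,0],[-190,-4,120,0],[-200,-4,120,0],[-200,-4,120,0],[-200,-4,120,0]]]'
python3 - <<'E'
from h import *
c=camera("top");nf=masks(c)[2]
cv2.imwrite("pics/top6.png",cv2.resize(c["img"][120:220,220:340],(600,500))[:,:,::-1])
B=np.array([634.9,-89.7]);a=.0915;ex=np.array([np.cos(a),np.sin(a)]);ey=np.array([-ex[1],ex[0]])
f=lambda u,v:1000*ray(c,u,v,.04)
top=np.array([f(u,np.where(nf[138:170,u])[0].min()+137.5) for u in range(261,294)])
print("yaw",-np.polyfit(top[:,1],top[:,0],1)[0],"front edge",np.median((top-B)@ex))
for u in(260,261,262):
    k=np.where(nf[138:178,u])[0]+138;m=f(u,(k.min()+k.max())/2);print(k.min(),k.max(),np.round((m-B)@ex,1))
E
```

```text
time_s: 17.5
eef_pos: [0.4356, -0.0857, 0.1961]
orientation: [-0.073, 1.508, 0.075]
wrist_force: [0.4, 0.3, 0.0]
opening: 0.055
yaw 0.09262311934403292 front edge 42.39762964807254
148 170 0.2
148 170 -0.1
148 169 1.4
```

View pics/top6.png

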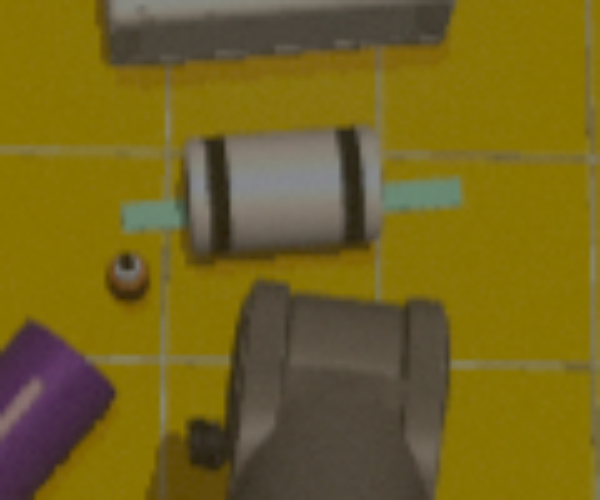

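The rest lies along the band with its ends at crop x 185 and 382. The oil bottle is still at (128,275), and the robot is clear. I'm handing the job in.

```bash
python3 -c "
from plant import *
print(finish_job(), sense()['time_s'])"
```

```text
the job is handed in; nothing more can be done
the job is handed in; nothing more can be done
```

I rolled the hand rest onto the mint band with four pressing strokes on its top plus one small nudge. I then pulled the arm clear and handed the job in at about 17.6 s of the 48 s allowed.

**Last checks, from the top camera:**
- **Across the band:** the rest's centre is 0 to 2.5 mm from the band's middle line, against a limit of 10 mm.
- **Along the band:** it is about 6 mm off centre, measured before the last nudge, against a limit of 25 mm.
- **Angle:** the rest's yaw is 0.093 rad and the band's is 0.091 rad, so they are nearly parallel.
- **Turn:** it rolled about 113 mm, which is about 2.8 rad if it did not slip. I worked this out from the distance and did not measure it directly.
- **Other items:** the oil bottle is where it was in the earlier pictures. I did not measure the polish bottles or the things in the tray again, but the arm did not go down near them.

**Where the checks disagreed:** before the last nudge, different image edges put the centre between 2 and 6 mm short of the line. An early yaw reading from a fitted rectangle (0.014 rad) was wrong. I used the edge fits of about 0.09 rad instead. I took no separate reading of whether the rest was still moving; it was let go about 1 s before the hand-in.

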